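Reset the red air valve: shut it, then two turns open, and stay on the handle

TASK

Set the red-wheeled valve by its crank handle: turn the wheel clockwise until it is fully closed against its stop, then back it off exactly two full turns, and finish still gripping the black handle there, without letting go. Leave the blue-wheeled valve as it is set, and do not shift the tools and the paint tin lying about.

Things in the scene. Friction and masses are not known exactly. Their poses are not given: they have to be found in the camera images.
- red_wheel (a joint): angle (rad) of the red handwheel about its upright axis: 0 is fully closed, against a firm stop; grows anticlockwise seen from above (opening), 6.283 a turn, counting on past a turn (other stop at 20). The stem does not rise. The wheel stays where it is left; turning takes 1 to 4 N at the handle. It starts a third of a turn to a whole turn open.
- red_hub (a point): centre of the red handwheel, on its upright axis, in the rim plane, 120 mm above the bench. The rim is a round bar 13 mm thick on a circle of 60 mm radius, with three spokes; hub and nut rise at most 15 mm above this plane. Below is a brass valve on a cross pipe, fixed to the bench by a 120 mm square plate.
- red_grip (a point): point to grip on the axis of the red wheel's black crank handle: an upright cylinder 21 mm across, 52 mm tall, 60 mm from the wheel's axis, from 12 to 64 mm above the rim plane; this point is 42 mm above it. The handle spins freely on its pin, so the gripper can go round without turning. The direction hub to handle turns with the wheel, by the change of red_wheel.
- red_handle: the same black crank handle on the red wheel; origin at the centre of its lower end, 12 mm above the rim plane, z up; x and y spin freely with it.
- blue_hub (a point): centre of the handwheel of the other valve, the same but for its blue wheel, and not to be touched; either valve may be the left one.
- blue_grip (a point): grip point of the crank handle on the blue wheel (same sizes as the red).
- driver_yellow: yellow-handled screwdriver, 162 mm long, lying at the front left; a bystander, not needed; origin at the centre of its underside
- tape_measure: yellow tape measure, 66x72x34 mm, lying in front, between the valves; a bystander, not needed; origin at the centre of its underside
- pliers_black: black-handled pliers, 174 mm, lying at the front right; a bystander, not needed; origin at the centre of its underside
- paint_tin: paint tin, 78 mm across, 77 mm tall, standing behind the valves; a bystander, not needed; origin at the centre of its underside

How it is judged (in metres and radians):
On the way, in this order (a step that is already met when the one before it is completed fails the run):
1. the red valve is closed against its stop (value of joint red_wheel below 0.1 rad), for 0.2 s.
2. the red wheel is backed off two turns (value of joint red_wheel between 12.166 and 12.966 rad), for 0.2 s.
At the end, for the whole second after the job is handed in: the red wheel stands two turns (12.57 rad) open from its stop, within 0.4 rad (23 degrees) either way, and at rest, and the fingers hold its black handle (contact force over 2 N) through the last second (all of step 2 and velocity of joint red_wheel between -0.1 and 0.1 rad/s and contact force between the fingers and red_handle above 2 N); the arm keeps its last pose, push and grip.
It fails at once if the blue wheel is turned (its handle moves over 20 mm) (distance of blue_grip from where it was at the start of the episode above 0.02 m).
It fails at once if a loose tool or the paint tin is shifted over 30 mm (distance of any of driver_yellow, tape_measure, pliers_black, paint_tin from where it was at the start of the episode above 0.03 m).
It also fails if it takes over 70 s, if anything falls off the work surface, if the arm or the gripper's body presses on something with over 40 N, if the wrist force passes 120 N, or if a joint passes its speed limit or range.

ROBOT

A 7-joint arm with a two-finger parallel gripper is mounted at the origin on a cart in front of the work surface, level with it; the furniture and walls round the work are solid. World frame = base frame: x ahead of the robot, y to its left, z up, the work surface at z = 0. Lengths are in mm, angles in rad, forces in N, time in s.
With the tool pointing down it reaches from about 400 to 875 mm from the base axis. Payload 19.3 kg.
Tool frame: the origin (TCP) lies at the very end of the fingers, on their centre line; the grasp point (between the pads) lies 19 mm behind it (grip_point_offset is the z of the grasp point in the tool frame, in mm); z points along the fingers, y is the line along which they close (so a half turn about z gives the same grasp; the last joint's range is limited). The gripper opens to 85 mm and grips with 20 to 120 N. Pads are 22 mm wide; open, the fingers measure 114 mm over their backs; the gripper's body (76 mm by 85 mm) begins 54 mm behind the grasp point. The pads swing forward as they close: fully open they stand 13 mm farther back than shut.
Start: joints at [1.107, 0.521, -0.036, 1.599, 0.021, 1.021, -0.113], TCP at [239.785, -577.164, 231.291] pointing down, gripper open.
Joint ranges: [-2.91, 2.91], [-0.3, 2.13], [-1.5, 1.42], [0.17, 2.43], [-1.26, 4.41], [0.16, 1.93], [-2.52, 2.52]. Speed limits (rad/s): [1.89, 1.89, 2.39, 2.39, 3.01, 3.01, 3.01].

INTERFACE

Orientations are given as a 3x3 rotation matrix whose columns are the frame's x, y, z axes.
In Python, from workcell import movep, movel, goto_joints, open_gripper, clamp, wait, inverse_kinematics, read_state, camera, PlanningError, finish_job, grip_point_offset gives the robot as it stands. Calls block until the motion is done:
- movep(position, orientation): joint-space move of the TCP to a pose.
- movel(position, frame=None, max_speed=150, guard=None): straight line of the TCP; frame=None keeps the orientation; max_speed is the mean speed in mm/s. With guard (N) it stops when the force on the tool has changed by that much, and returns True; else False.
- goto_joints(angles): joint-space move.
- open_gripper() and clamp(): open the fingers fully, or close them until they stop; the grip force is fixed at half the most.
- wait(seconds).
- inverse_kinematics(position, orientation): joint angles nearest the present ones, or None.
- read_state(): the state.
- camera(name): name is "scene" or "top" or "wrist"; returns a dict with "image" (420x560x3 uint8, blue, green, red), "range_z" (420x560 float32, mm along the optical axis (not along the pixel's ray), 0 where there is no reading), "fx", "fy", "cx", "cy" (pixels), "cam_to_world" (4x4, takes a point from camera to world coordinates). Camera axes: x right, y up, looking along -z (the intrinsics and any distortion apply to the point x, -y, -z); pixel columns grow to the right and rows downward; lengths in mm; the calibration is good to about 2 mm. A picture is of the moment at which its call begins.
A pose or a line that the arm cannot do raises PlanningError and nothing moves.
- finish_job(): hands the job in; it is judged then, once.
The state is a dict: "time": time; "qpos": joint angles; "qvel": joint speeds; "joint_efforts": joint torques, N m; "eef_pos": TCP position; "tool_rot": TCP orientation; "ft_force": force on the tool from outside, world axes, zero at the start; "torque": the same for the moment, N m; "finger_gap": finger opening in mm; "gripper_force": force on a finger pad.
Only numpy, scipy, OpenCV 4.12 (cv2) and the standard library are available. Lean on these libraries where they do the work, as an engineer would, in place of code of your own. Each camera call takes 0.05 s, during which the arm holds its last target. There are 200 camera calls.

## Working session

There is one attempt and no reset: what is moved stays moved. The work goes in short steps, each a Python script; the robot and the scene stay as the last script left them, time stands still between calls to the robot, and variables do not carry over. Pictures are saved under pics/ and viewed, at most 10 in all, crops included, and the job is handed in when it is done.

```bash
mkdir -p pics; ls; python3 - <<'E'
from workcell import *
import cv2,numpy as np
for n in("top","scene"):
    c=camera(n);cv2.imwrite(f"pics/{n}0.png",c["image"]);np.savez(f"{n}0.npz",**c)
    print(n,c["fx"],c["fy"],c["cx"],c["cy"],[k for k in c],np.round(c["cam_to_world"],3).tolist())
s=read_state();print(s["time"],np.round(s["tool_rot"],3).tolist(),grip_point_offset)
E
```

```text
pics
top 426.2566630318789 426.2566630318789 279.5590149500738 210.79808885390898 ['image', 'range_z', 'fx', 'fy', 'cx', 'cy', 'cam_to_world'] [[-0.017, 0.987, -0.16, 304.572], [-1.0, -0.019, -0.013, 3.253], [-0.016, 0.159, 0.987, 1433.085], [0.0, 0.0, 0.0, 1.0]]
scene 448.7800792377839 448.7800792377839 282.020253657666 212.30830020146598 ['image', 'range_z', 'fx', 'fy', 'cx', 'cy', 'cam_to_world'] [[-0.648, 0.56, -0.515, -139.775], [-0.761, -0.466, 0.451, 564.155], [0.013, 0.685, 0.728, 1040.539], [0.0, 0.0, 0.0, 1.0]]
0.1 [[0.923, 0.384, -0.0], [0.384, -0.923, 0.001], [-0.0, -0.001, -1.0]] -18.700000000000003
```

View pics/top0.png

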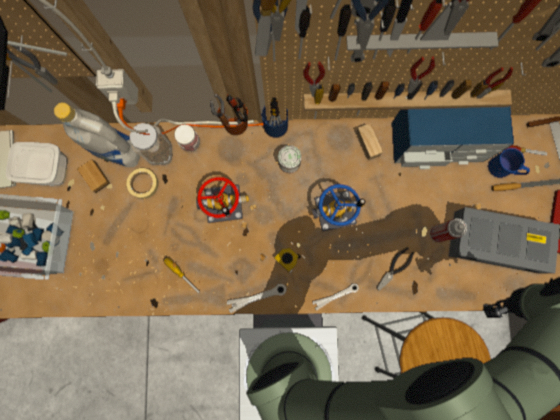

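View pics/scene0.png

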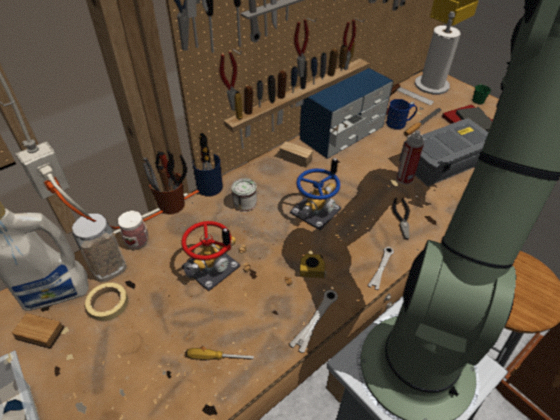

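The top view shows the red wheel at about (218,197) on the left and the blue wheel at about (339,203). In the scene view, the red wheel's black handle is at about (226,237). Next I'll measure the hubs and handles.

```bash
cat > vis.py <<'E'
import numpy as np,cv2
def cloud(c):
    z=c["range_z"].astype(float);v,u=np.mgrid[:z.shape[0],:z.shape[1]]
    P=np.stack([(u-c["cx"])/c["fx"]*z,-(v-c["cy"])/c["fy"]*z,-z],-1)
    M=c["cam_to_world"];return P@M[:3,:3].T+M[:3,3]
def ray_plane(c,uv,h):
    uv=np.atleast_2d(uv).astype(float);d=np.stack([(uv[:,0]-c["cx"])/c["fx"],-(uv[:,1]-c["cy"])/c["fy"],-np.ones(len(uv))],1)
    M=c["cam_to_world"];d=d@M[:3,:3].T;o=M[:3,3];return o+d*((h-o[2])/d[:,2])[:,None]
def masks(c):
    h=cv2.cvtColor(c["image"],cv2.COLOR_BGR2HSV)
    red=cv2.inRange(h,(0,150,70),(8,255,255))|cv2.inRange(h,(172,150,70),(180,255,255))
    blue=cv2.inRange(h,(105,140,70),(125,255,255))
    return red>0,blue>0,h
E
python3 - <<'E'
from vis import *
for n in("top","scene"):
    c=dict(np.load(n+"0.npz"));P=cloud(c);r,b,h=masks(c)
    for nm,m in(("red",r),("blue",b)):
        ok=m&(abs(P[...,2]-124)<14)&(P[...,0]<800)
        g=P[ok]; 
        if nm=="red": g=g[(g[:,1]>60)&(g[:,1]<330)]
        else: g=g[abs(g[:,1]+150)<130]
        ce,R=cv2.minEnclosingCircle(g[:,:2].astype(np.float32))
        print(n,nm,len(g),np.median(g,0).round(1),np.round(ce,1),R)
        d=np.hypot(P[...,0]-ce[0],P[...,1]-ce[1])
        k=(P[...,2]>140)&(P[...,2]<200)&(d<90)
        q=P[k]
        print("  handle",len(q),q.mean(0).round(1) if len(q) else None, q.min(0).round(1) if len(q) else'', q.max(0).round(1) if len(q) else'',np.argwhere(k).mean(0)[::-1] if len(q) else '')
for n,x0,y0 in(("top",150,140),("scene",170,150)):
    im=cv2.imread(f"pics/{n}0.png")[y0:y0+100,x0:x0+200];cv2.imwrite(f"pics/{n}0c.png",cv2.resize(im,None,fx=4,fy=4,interpolation=cv2.INTER_CUBIC))
E
python3 -c "
import cv2,numpy as np
cv2.imwrite('pics/both.png',np.vstack([cv2.resize(cv2.imread(f'pics/{n}0c.png'),(600,300)) for n in('top','scene')]))"
```

```text
top red 576 [567.7 212.5 124.7] [565.4 213.4] 66.45967102050781
  handle 51 [511.2 181.7 172.6] [503.2 173.2 140.8] [522.9 191.7 187.4] [225.50980392 210.92156863]
top blue 416 [ 530.6 -155.7  124.7] [ 533.4 -166.2] 65.03727722167969
  handle 54 [ 529.9 -223.6  172.9] [ 521.3 -236.3  140.7] [ 541.2 -215.5  188.2] [360.55555556 202.16666667]
scene red 668 [562.9 221.7 124.4] [562.8 213.1] 68.34901428222656
  handle 119 [506.6 186.1 165.8] [500.2 174.7 140.2] [517.7 193.6 187.2] [225.97478992 236.2605042 ]
scene blue 349 [ 526.7 -154.9  124.8] [ 530.  -165.5] 66.06522369384766
  handle 91 [ 526.6 -222.5  165.1] [ 520.1 -234.3  141.4] [ 538.8 -213.8  185.3] [334.26373626 165.25274725]
```

View pics/both.png

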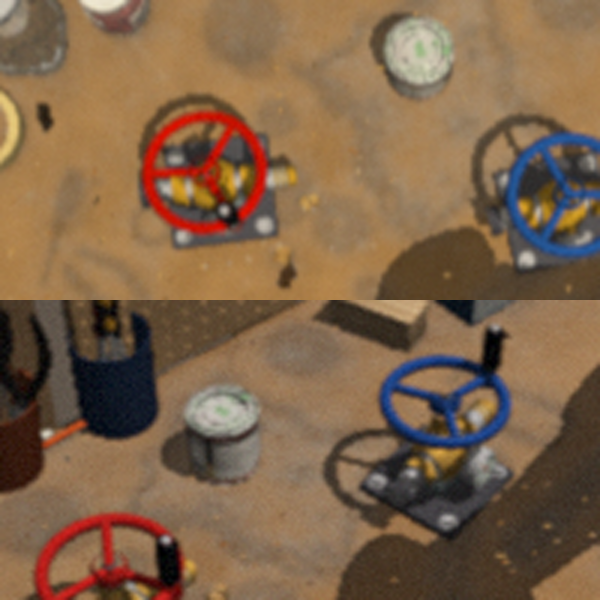

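Hubs and handles agree in both views: the red hub is at about (564,213), with a rim radius of about 66 mm to the outer edge. The red handle is at about (511,182), 61 mm from the hub, as specified. Next I'll check IK around the circle.

```bash
cat > h.py <<'E'
from workcell import *
import numpy as np
LO=np.array([-2.91,-.3,-1.5,.17,-1.26,.16,-2.52]);HI=np.array([2.91,2.13,1.42,2.43,4.41,1.93,2.52])
HUB=np.array([564.,213.2]);R=60.;Z=143.
def rot(yaw):
    c,s=np.cos(yaw),np.sin(yaw)   # y axis of tool along yaw
    y=np.array([c,s,0]);z=np.array([0,0,-1.]);return np.column_stack([np.cross(y,z),y,z])
def pt(phi,z=Z,hub=HUB): return [hub[0]+R*np.cos(phi),hub[1]+R*np.sin(phi),z]
E
python3 - <<'E'
from h import *
for yd in range(-180,180,20):
    m=[];qs=[]
    for a in range(0,360,30):
        q=inverse_kinematics(pt(np.radians(a)),rot(np.radians(yd)))
        if q is None: m=None;break
        q=np.array(q);qs.append(q);m.append(min((q-LO).min(),(HI-q).min()))
    print(yd,None if m is None else (round(min(m),2),np.ptp(qs,0).round(1)))
E
```

```text
-180 (np.float64(0.0), array([1.5, 0.2, 2.7, 0.4, 2.1, 0.2, 4.6]))
-160 (np.float64(-0.0), array([1.5, 0.3, 2.5, 0.3, 2. , 0.4, 4.7]))
-140 (np.float64(0.0), array([0.5, 0.3, 0.5, 0.3, 0.5, 0.3, 0.3]))
-120 (np.float64(0.01), array([0.4, 0.2, 0.4, 0.3, 0.3, 0.2, 0.1]))
-100 (np.float64(0.0), array([0.7, 0.2, 0.8, 0.3, 0.6, 0.2, 0.5]))
-80 (np.float64(0.24), array([0.2, 0.2, 0.1, 0.3, 0.1, 0.2, 0.3]))
-60 (np.float64(0.54), array([0.2, 0.2, 0.2, 0.3, 0.1, 0.2, 0.3]))
-40 (np.float64(0.56), array([0.2, 0.2, 0.2, 0.3, 0.1, 0.2, 0.3]))
-20 (np.float64(0.56), array([0.2, 0.2, 0.3, 0.3, 0.2, 0.2, 0.4]))
0 (np.float64(0.53), array([0.2, 0.2, 0.4, 0.3, 0.3, 0.2, 0.4]))
20 (np.float64(0.56), array([0.1, 0.2, 0.3, 0.3, 0.2, 0.2, 0.4]))
40 (np.float64(0.56), array([0.2, 0.2, 0.2, 0.3, 0.1, 0.2, 0.3]))
60 (np.float64(0.56), array([0.2, 0.2, 0.1, 0.3, 0.1, 0.2, 0.3]))
80 (np.float64(0.55), array([0.2, 0.2, 0.1, 0.3, 0.1, 0.2, 0.3]))
100 (np.float64(0.5), array([0.2, 0.2, 0.1, 0.3, 0.1, 0.2, 0.3]))
120 (np.float64(0.43), array([0.2, 0.2, 0. , 0.3, 0.1, 0.2, 0.2]))
140 (np.float64(0.22), array([0.2, 0.2, 0. , 0.3, 0.1, 0.2, 0.2]))
160 (np.float64(0.22), array([0.2, 0.2, 0. , 0.3, 0.1, 0.2, 0.2]))
```

```bash
python3 - <<'E'
from h import *
import cv2
Rr=rot(np.radians(30)); phi=np.arctan2(-31,-53); p=pt(phi)
s=read_state();e=s["eef_pos"]
movel([e[0],e[1],320],max_speed=300)
movep([p[0],p[1],300],Rr)
c=camera("wrist");cv2.imwrite("pics/w1.png",c["image"]);np.savez("w1.npz",**c)
s=read_state();print(s["time"],s["eef_pos"],s["ft_force"],p)
E
```

```text
3.4333 [512.47163198 182.23884239 299.88713614] [0.46883115 0.24893172 0.30113593] [np.float64(512.2087438122358), np.float64(182.90700109772277), 143.0]
```

View pics/w1.png

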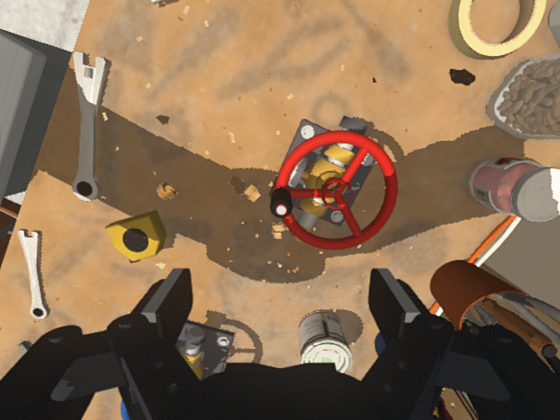

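The wrist view shows the red wheel centred near (337,188), the handle's top end near (281,203), and free space around both. Next I'll refine the position from this close view.

```bash
python3 - <<'E'
from h import *
from vis import *
c=dict(np.load("w1.npz"));P=cloud(c);r,b,h=masks(c)
m=(r&(np.hypot(P[...,0]-564,P[...,1]-213)<95)).astype(np.uint8)
k=max(cv2.findContours(m,0,2)[0],key=cv2.contourArea)
q=ray_plane(c,cv2.convexHull(k).reshape(-1,2),120)[:,:2]
d=np.array(cv2.fitEllipse(q.astype(np.float32))[0]);print("hub",d,cv2.fitEllipse(q.astype(np.float32))[1])
g=P[(m>0)&(abs(P[...,2]-122)<10)];print(g.mean(0),cv2.minEnclosingCircle(g[:,:2].astype(np.float32)))
t=P[(P[...,2]>174)&(P[...,2]<195)&(np.hypot(P[...,0]-512,P[...,1]-183)<35)]
print("handle top",len(t),t.mean(0),cv2.minEnclosingCircle(t[t[:,2]>180][:,:2].astype(np.float32)), np.linalg.norm(t.mean(0)[:2]-d))
E
```

```text
hub [565.8416748  212.26109314] (132.13963317871094, 133.2787628173828)
[566.97968157 218.6335014  124.02570249] ((564.2091674804688, 211.63067626953125), 66.99842834472656)
handle top 358 [513.09003548 184.18159448 180.87174032] ((514.1439819335938, 182.70091247558594), 8.903783798217773) 59.75946532820448
```

```bash
sed -i 's/^HUB=.*;R=60/HUB=np.array([565.,212.6]);R=60/' h.py; python3 - <<'E'
from h import *
phi=np.radians(-150.2); p=pt(phi)
movel([p[0],p[1],300]); print(movel(p,guard=12))
s=read_state();print(s["time"],s["eef_pos"],s["ft_force"])
clamp(); s=read_state();print(s["time"],s["eef_pos"],s["ft_force"],s["finger_gap"],s["gripper_force"])
# one trial step clockwise
for d in(10,20):
    print(movel(pt(phi-np.radians(d)),max_speed=60,guard=15));s=read_state();print(s["time"],s["eef_pos"],s["ft_force"],s["finger_gap"])
E
```

```text
False
4.8833 [513.28322055 183.0321025  143.75272292] [-0.52344179  0.30542128 -0.2524309 ]
5.5 [513.04898313 182.79213277 143.21389652] [-1.11686139 -1.21281537  5.25122804] 19.38452557859607 58.367464542388916
False
5.825 [508.5452159  192.59029964 143.20501125] [-2.25956451  0.82127268  7.20371205] 19.498679502867347
False
6.15 [505.94726631 202.4865195  143.18391055] [-2.13612968 -0.03771604  8.74635273] 19.233329462589996
```

```bash
cat >> h.py <<'E'
def info():
    s=read_state();e=s["eef_pos"][:2]-HUB;f=s["ft_force"];u=e/np.linalg.norm(e)
    return s["time"],np.arctan2(e[1],e[0]),np.linalg.norm(e),u@f[:2],-u[1]*f[0]+u[0]*f[1],f[2],s["finger_gap"]
E
python3 - <<'E'
from h import *
a=np.radians(-150.2-20);step=np.radians(15)
for i in range(26):
    a-=step
    hit=movel(pt(a),max_speed=80,guard=14)
    t=info();print(i,round(np.degrees(a)),hit,np.round([t[0],np.degrees(t[1]),*t[2:]],1))
    if hit or abs(t[4])>12 or abs(t[3])>25 or t[6]<15: break
E
```

```text
0 -185 True [   6.4 -178.9   59.9    1.7   -0.7   10.2   19.5]
```

The guard tripped after only 29° of travel. The stop must be at least 120° away, so this was a start-up transient. I'll continue with a higher guard and watch the tangential force.

```bash
python3 - <<'E'
from h import *
a=np.radians(-179);step=np.radians(15)
for i in range(26):
    a-=step
    hit=movel(pt(a),max_speed=70,guard=28)
    t=info();print(i,round(np.degrees(a)),hit,np.round([t[0],np.degrees(t[1]),*t[2:]],1))
    if hit or abs(t[4])>12 or abs(t[3])>25 or t[6]<15 or abs(t[5])>30: break
E
```

```text
0 -194 False [  6.8 166.1  59.9   3.5  -1.    9.4  19.8]
1 -209 False [  7.1 150.9  59.9   4.   -0.6   8.9  19.7]
2 -224 False [  7.5 135.8  60.    5.1  -1.7   8.3  19.5]
3 -239 False [  7.9 120.6  60.    4.4  -1.1   6.6  19.4]
4 -254 False [  8.3 105.5  60.    5.1  -1.3   6.   19.6]
5 -269 False [ 8.6 90.3 60.   5.4 -1.1  6.2 19.4]
6 -284 False [ 9.  75.1 60.   4.9 -0.5  5.6 19.5]
7 -299 False [ 9.4 59.7 60.   4.6 -1.   5.5 19.6]
8 -314 False [ 9.8 44.4 60.   2.7 -0.8  5.7 19.6]
9 -329 False [10.1 29.1 60.1  2.1 -1.2  7.8 19.7]
10 -344 False [10.5 14.1 60.1 -2.  -1.8 10.1 20.2]
11 -359 True [10.8  4.9 60.6  2.6  7.   1.9 19.6]
```

This looks like the stop: about 205° of travel, and the tangential force has reversed to resist the motion. A gentle press will confirm it.

```bash
python3 - <<'E'
from h import *
a=np.radians(4.9)
for d in(1,2,3,4,5,6):
    hit=movel(pt(a-np.radians(d)),max_speed=20,guard=25);wait(.1)
    t=info();print(d,hit,np.round([t[0],np.degrees(t[1]),*t[2:]],1))
    if hit or t[4]>22: break
wait(.3)
t=info();print(np.round([t[0],np.degrees(t[1]),*t[2:]],1))
import cv2;cv2.imwrite("pics/w2.png",camera("wrist")["image"])
E
```

```text
1 False [11.1  4.8 60.6  3.2 11.7  4.6 19.7]
2 False [11.5  4.7 60.5  5.4 16.2  1.6 19.7]
3 False [11.8  4.6 60.5  6.7 20.8 -1.2 19.3]
4 False [12.2  4.5 60.5  8.7 25.2 -4.  19.4]
[12.5  4.5 60.5  7.8 25.2 -3.5 19.6]
```

View pics/w2.png

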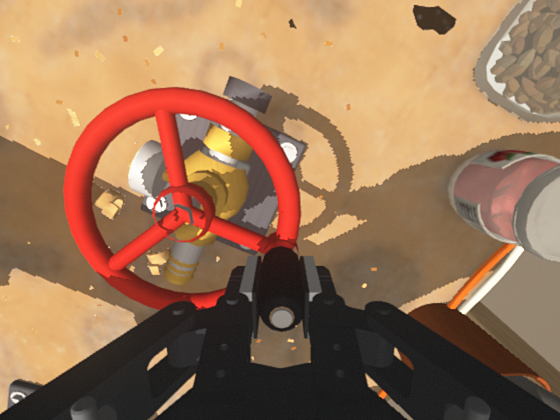

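The stop is firm: the force rises linearly while the hand stays at about 4.9°. The handle sits properly between the pads at (281,290). Now I'll back off two turns.

```bash
python3 - <<'E'
from h import *
a0=np.radians(4.9);acc=0;prev=info()[1];tot=0
for i in range(1,49):
    hit=movel(pt(a0+np.radians(15*i)),max_speed=70,guard=45)
    t=info();tot+=(t[1]-prev+np.pi)%(2*np.pi)-np.pi;prev=t[1]
    if i%4==0 or hit: print(i,hit,round(np.degrees(tot),1),np.round([t[0],np.degrees(t[1]),*t[2:]],1))
    if hit or abs(t[4])>20 or abs(t[3])>30 or t[6]<15 or abs(t[5])>40: print("abort",t);break
wait(.4);t=info();print(np.round([t[0],np.degrees(t[1]),*t[2:]],1),read_state()["gripper_force"])
import cv2;cv2.imwrite("pics/w3.png",camera("wrist")["image"])
E
```

```text
4 False 59.7 [14.1 64.2 59.4 -0.2  0.6 10.7 19.9]
8 False 120.7 [ 15.6 125.2  58.7   0.3   0.3  10.6  19.9]
12 False 182.0 [  17.1 -173.5   59.4   -0.3    1.8   10.6   19.7]
16 False 241.7 [ 1.860e+01 -1.138e+02  6.070e+01  1.000e-01  1.000e+00  9.400e+00
  1.950e+01]
20 False 300.5 [ 20.1 -55.   61.3   0.7   0.8  10.6  19.6]
24 False 359.7 [21.6  4.2 60.6  1.5  1.1 10.  19.7]
28 False 419.7 [23.1 64.2 59.4  0.   0.5 10.9 19.8]
32 False 480.7 [ 24.6 125.2  58.7   0.5   1.1  11.   19.7]
36 False 541.9 [  26.1 -173.5   59.4    0.     1.    11.6   19.8]
40 False 601.6 [ 2.760e+01 -1.138e+02  6.070e+01 -9.000e-01  1.000e-01  1.090e+01
  1.970e+01]
44 False 660.5 [ 29.1 -55.   61.3   0.1   0.5  10.7  19.5]
48 False 719.7 [30.6  4.2 60.6  1.   0.6 10.4 19.7]
[31.   3.8 60.6  0.3  0.3  8.9 19.8] 61.27631664276123
```

View pics/w3.png

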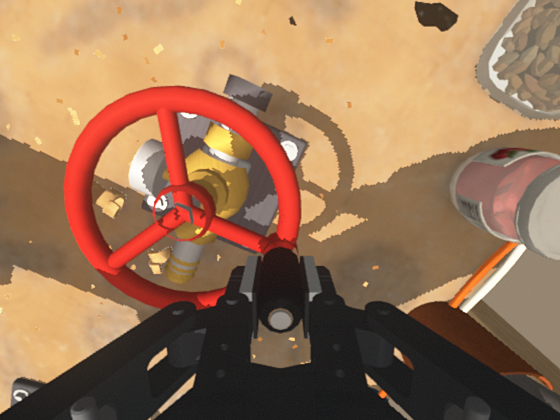

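The picture matches the one at the stop, with the same spokes and the handle still between the pads at (281,290). That is two full turns, with a grip of 61 N and the wheel at rest.

```bash
python3 -c "
from workcell import *
print(finish_job())"
```

```text
the job is handed in; nothing more can be done
None
```

I closed the red valve against its stop, backed it off two full turns (719.7° measured at the gripper), and handed the job in at about 31 s with the gripper still holding the handle; I never went near the blue valve, the tools or the paint tin.

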